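# Fit the worm-drive clamp over a blanked header branch and tighten it

### The job

The near branch of the cooling-water header has just been blanked with a push-on rubber cap and still needs its clamp. Take the larger of the two worm-drive clamps out of the rack, slide its slack band over the cap until it lies against the cap's collar, with the worm housing resting on the sloping steel tab and the blue key up, then turn the key clockwise until the band is snug and the key will go no further. Leave the smaller clamp and everything else on the table where it stands, and let go of the clamp.

Things in the scene. Friction and masses are not known exactly. Their poses are not given: they have to be found in the camera images.
- header: Steel cooling-water header, fixed, placed anew each time: pipe 56 mm thick, 235 mm long along its x (away from the robot), axis 78 mm above the table, on a grey base plate 262 x 100 mm. Origin on the table under the near branch's root, z up; both branches rise 30 degrees toward +y. The far one (x = 102 mm) has its clamp already. Gauge at the far end (x = 142 mm), top at 185 mm.
- stub: The near branch (fixed): steel neck and flange, brass barbed root, black rubber cap with a domed nose. Origin on the pipe's axis, z out along the branch (30 degrees above level), x along the pipe away from the robot, -y the branch's upward normal (30 degrees from vertical), along which the fitted clamp's key points. Flange 60 mm wide, face at z = 42 mm; the cap starts at 63. Cap rigid.
- seat (a point): Centre of the 16 mm wide band once it lies against the cap's collar: on the branch's axis at z = 77 mm, same axes as the branch. The collar (52 mm diameter) spans z 63 to 69 mm; the smooth skirt (42 mm) 69 to 108, where the band belongs.
- cap_end (a point): Tip of the cap's domed nose, on the branch's axis at z = 127 mm. Behind it the cap is 22 mm across at z 125, 38 mm at 119, and has a bead of 44 mm diameter at z 108 to 112, its widest place before the collar.
- tab (a point): Middle of the upper face of the sloping steel tab that carries the worm housing, beside the cap on the robot's side. In the branch's frame: x -29.5 to -49.5 mm, z 42 to 93 mm, upper face at y = +14 mm; 3 mm thick.
- clamp: The larger clamp, loose, about 0.1 kg: steel band 16 mm wide, inner diameter 47 mm when slack (52 outside). Origin at the slack band's centre, y the band's axis, z the screw's axis with the key at +z, worm housing at -x. It stands in either slot of the rack, z up, origin 32 mm above the table, housing on the rack's top. Fitted, its y lies along the branch's z and its x along the branch's x.
- housing (a point): Centre of the larger clamp's worm housing, 39 mm along -x from the clamp's origin, same axes: a steel block 16 (x) x 20 (y) x 26 (z) mm, to be gripped across its 20 mm; stem and key above it are no wider than that. Keep the fingertips above the rack's top and the tab, 13 mm under this point.
- key (a point): Centre of the larger clamp's thumb key, 32 mm above the housing's centre along the clamp's z: a flat blue paddle 19 mm wide, 6 mm thick, 20 mm tall, from 22 to 42 mm above the housing's centre (the housing's top is at 13 mm). Its frame turns with the screw: x across the 6 mm thickness, y along the width, z the screw's axis.
- clamp_screw (a joint): Worm screw of the larger clamp, rad: 0 slack, grows as the key turns clockwise seen from above it; end stop 4.9. At 0 the key's thickness lies along the clamp's x. Friction 0.04 Nm; stays where left. The housing stays and the band closes toward it: radius shrinks and band centre moves along -x, each 0.625 mm per rad. It meets the 42 mm cap near 4.0 and then turns more stiffly.
- small_clamp: The smaller clamp, same make, loose, in the rack's other slot: inner diameter 37 mm (42 outside), too small for the cap. Origin at its band's centre, y along its axis, key up. To be left alone. Its key's top is 64 mm above the table.
- rack: Low grey block with two slots for clamps, fixed, placed anew each time; 104 x 150 mm, 19.5 mm high. Origin under its middle (block x -56 to +48 mm); the slots are 17 mm wide, run along x, centred at y = +38 and -38 mm.
- bottle: Clear reagent bottle with a blue pouring ring, 101 mm in diameter, 227 mm tall, standing between the rack and the header; origin at its foot.
- dish: Petri dish, 69 mm in diameter, 15 mm high; origin at its underside.
- white_bottle: Small open white bottle, 37 mm in diameter, 74 mm tall; origin at its foot.
- screw_cap: Blue screw cap, 53 mm in diameter, 26 mm high; origin at its underside.
- sample_vial: Vial with a black cap, 21 mm in diameter, 50 mm tall; origin at its foot.

How it is judged:
On the way:
1. the larger clamp's band lies on the cap against its collar, housing on the tab, its screw still slack (z of clamp in the frame of stub between 0.074 and 0.084 m and y of clamp in the frame of stub between -0.005 and 0.005 m and x of clamp in the frame of stub between -0.006 and 0.006 m and angle between the y axis of clamp and the z axis of stub, either way round below 0.2 rad and angle between the x axis of clamp and the x axis of stub, either way round below 0.2 rad and value of joint clamp_screw below 3 rad), for 0.2 s.
At the end, for the whole second after the job is handed in: The larger clamp is on the near cap: band at most 7 mm off the collar, centred within 6 mm, square and with its housing over the tab within 0.2 rad; screw past 4.3 rad, band pressing on the cap with over 5 N; released and at rest (z of clamp in the frame of stub between 0.074 and 0.084 m and y of clamp in the frame of stub between -0.005 and 0.005 m and x of clamp in the frame of stub between -0.006 and 0.006 m and angle between the y axis of clamp and the z axis of stub, either way round below 0.2 rad and angle between the x axis of clamp and the x axis of stub, either way round below 0.2 rad and value of joint clamp_screw above 4.3 rad and contact force between clamp and stub above 5 N and linear speed of clamp below 0.01 m/s and velocity of joint clamp_screw below 0.05 rad/s); the robot touches nothing.
It fails at once if the smaller clamp is moved by more than 30 mm (distance of small_clamp from where it was at the start of the episode above 0.03 m).
It fails at once if one of the other things on the table is moved by more than 40 mm (distance of any of bottle, dish, white_bottle, screw_cap, sample_vial from where it was at the start of the episode above 0.04 m).
It fails at once if a bottle or the vial is tipped over (angle between any of bottle, white_bottle, sample_vial's own z axis and vertical above 0.6 rad).
It also fails if it takes over 72 s, if anything falls off the work surface, if the arm or the gripper's body presses on something with over 40 N, if the wrist force passes 120 N, or if a joint passes its speed limit or range.

### The arm

A 7-joint arm with a two-finger parallel gripper is mounted at the origin on a cart in front of the work surface, level with it; the furniture and walls round the work are solid. World frame = base frame: x ahead of the robot, y to its left, z up, the work surface at z = 0. Lengths are in m, angles in rad, forces in N, time in s.
With the tool pointing down it reaches from about 0.425 to 0.875 m from the base axis. Payload 8.4 kg.
Tool frame: the origin (TCP) lies on the centre line of the jaws, within the pads' length; the fingertips stand 11 mm ahead of it and the grasp point (between the pads) lies 8 mm behind it; z points along the fingers, y is the line along which they close (so a half turn about z gives the same grasp; the last joint's range is limited). The gripper opens to 85 mm and grips with 20 to 120 N. Pads are 22 mm wide; open, the fingers measure 114 mm over their backs; the gripper's body (76 mm by 85 mm) begins 54 mm behind the grasp point. The pads swing forward as they close: fully open they stand 13 mm farther back than shut.
Start: joints at [1.133, 0.333, 0.04, 1.465, -0.013, 1.343, -0.059], TCP at [0.216, -0.613, 0.242] pointing down, gripper open.
Joint ranges: [-2.58, 2.58], [-0.38, 2.09], [-1.3, 1.39], [0.25, 2.4], [-1.5, 4.64], [0.08, 2.09], [-2.65, 2.65]. Speed limits (rad/s): [2.22, 2.22, 2.79, 2.79, 3.14, 3.14, 3.14].

### API

Orientations are given as a unit quaternion [x, y, z, w].
In Python, from bench import env gives the robot as it stands. The module is installed in compiled form; this text tells all that it offers.
- The arm moves only by the shell command python3 -m crank 'ROWS' [FORCE]. ROWS is rows parted by semicolons, their numbers by spaces, 1 to 20 of them, each of 5 numbers: dx, dy, dz in m, then a turn about the tool's z in rad, then the finger opening in m; each row is the pose to reach, as a shift and turn from the pose commanded when the command began, along the tool's axes at that moment; what a row does not reach only later rows make up. A row lasts 1/12 s, in which the tool goes at most 0.0417 m and 0.125 rad, less where a joint would pass 70% of its speed; a pose out of reach is approached as far as the arm can. The fingers move at their own pace and stop on an object; FORCE is the grip in N (left out, the last holds). Time passes only in rows, so rows that do not move let the fingers close. It prints the time, the measured TCP pose, the force, the opening and the grip force at its end.
- env.get_obs(): the state, without advancing time (a new reading comes with each control period).
- env.camera(name): name is "scene" or "top" or "wrist"; returns the picture (420x560x3 uint8, red, green, blue); there is no depth.
- env.camera_info(name): a dict with "fx", "fy", "cx", "cy" (pixels), "origin" and "orientation" of the camera in the world; the wrist camera has in their place "tool_from_camera" (4x4, takes a point from camera to tool coordinates, whose origin is the TCP and whose axes are the flange's). Camera axes: x right, y up, looking along -z (the intrinsics and any distortion apply to the point x, -y, -z); pixel columns grow to the right and rows downward; lengths in m; the calibration is good to about 2 mm. A picture is of the moment at which its call begins: read the wrist's pose just before it. camera_info takes no time and is no camera call.
- env.sign_off(): hands the job in; it is judged then, once.
The state is a dict: "clock": time; "q": joint angles; "joint_velocities": joint speeds; "joint_efforts": joint torques, N m; "eef_pos": TCP position; "ee_rot": TCP orientation; "wrist_force": force on the tool from outside, world axes, zero at the start; "moment": the same for the moment, N m; "finger_gap": finger opening in m; "gripper_force": force on a finger pad.
Only numpy, scipy, OpenCV 4.12 (cv2) and the standard library are available. Lean on these libraries where they do the work, as an engineer would, in place of code of your own. Each camera call takes 0.05 s, during which the arm holds its last target. There are 200 camera calls.

## Working session

There is one attempt and no reset: what is moved stays moved. The work goes in short steps, Python scripts to look and compute and a shell command to move; the robot and the scene stay as the last step left them, time stands still between calls to the robot, and variables do not carry over. Pictures are saved under pics/ and viewed, at most 10 in all, crops included, and the job is handed in when it is done.

```bash
mkdir -p pics; ls
python3 - <<'E'
from bench import env
import cv2
o=env.get_obs()
print({k:(v if not hasattr(v,'tolist') else v.tolist()) for k,v in o.items()})
for n in ("scene","top","wrist"):
    print(n,env.camera_info(n))
for n in ("scene","top"):
    im=env.camera(n); cv2.imwrite(f"pics/{n}0.png",cv2.resize(im[:,:,::-1],(800,600),interpolation=cv2.INTER_CUBIC))
E
```

```text
pics
{'clock': 0.0, 'q': [1.132789843649076, 0.33390106876180775, 0.039882908582904254, 1.4662792387737045, -0.013415067378251653, 1.3433171611905894, -0.05849848767408775], 'joint_velocities': [0.0007118983795974264, 0.000961906875717924, 0.0008105701637132453, 0.0007840357280590653, 0.0019461936506757764, -0.000717921381826769, 0.0005751045120408651], 'joint_efforts': [7.287146672751987e-05, -65.85577011108398, 1.3654950633645058, -40.55710315704346, 0.01686106959823519, 0.012577141751535237, 3.936448138119886e-05], 'eef_pos': [0.21585906733791532, -0.6126354203778804, 0.2414238410319144], 'ee_rot': [0.9856875679421939, 0.16858038765862354, -0.00018671258182229055, -0.000797771573040742], 'wrist_force': [0.003520746044662923, -0.05086462688672585, -0.6938448802608942], 'moment': [-0.00952177983970452, -0.018409931885587177, -0.007621980110414622], 'gripper_force': 0.0, 'finger_gap': 0.08543159688158351}
scene {'fx': 499.6314713858542, 'fy': 499.6314713858542, 'cx': 281.48346015799245, 'cy': 203.47873657905492, 'origin': array([0.06342473, 0.71101475, 1.19609405]), 'orientation': array([-0.10478148,  0.30878312,  0.90230022, -0.28200733])}
top {'fx': 444.1431696956797, 'fy': 444.1431696956797, 'cx': 276.4324005094409, 'cy': 215.71059799099598, 'origin': array([0.40898425, 0.01614346, 1.39848677]), 'orientation': array([-0.03839897,  0.05740991,  0.71371619, -0.69702139])}
wrist {'fx': 302.0671893907241, 'fy': 302.0671893907241, 'cx': 280.7364644265523, 'cy': 208.1296972848583, 'tool_from_camera': array([[ 9.66805411e-04,  9.55740540e-01,  2.94209254e-01,
         7.51387518e-02],
       [ 9.99999533e-01, -9.23764871e-04, -2.85257589e-04,
         3.13035856e-04],
       [-8.52068826e-07,  2.94209392e-01, -9.55740987e-01,
        -1.31661871e-01],
       [ 0.00000000e+00,  0.00000000e+00,  0.00000000e+00,
         1.00000000e+00]])}
```

View pics/scene0.png

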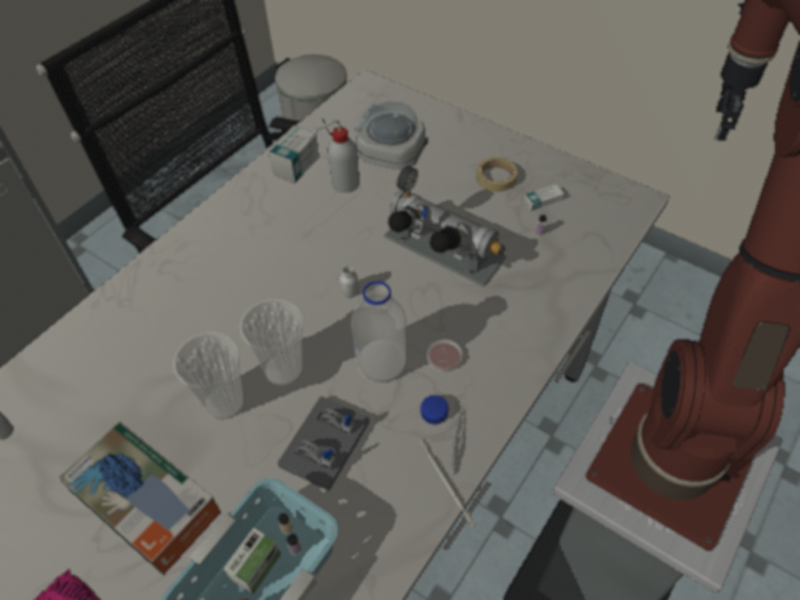

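View pics/top0.png

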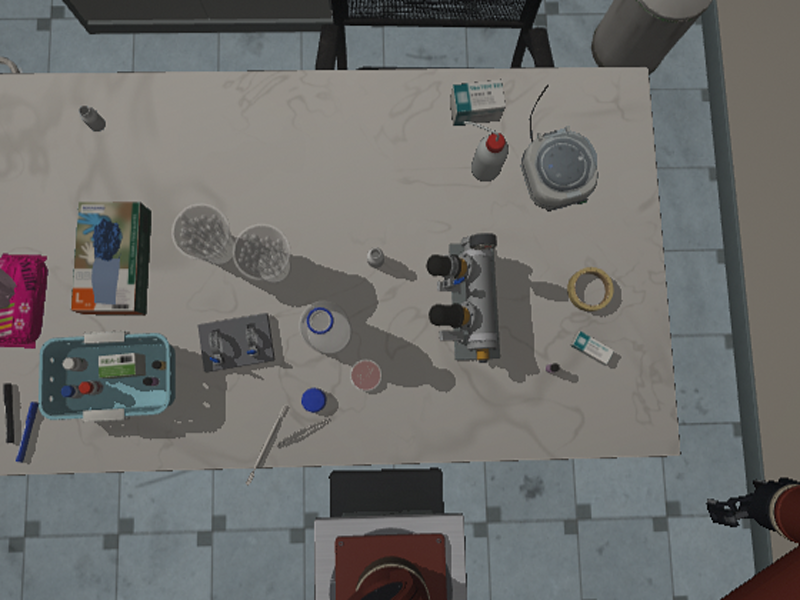

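The top view shows the rack at about (238,343) with both clamps, keys on the near side. The header is at about (475,300), with the near branch cap at about (447,316), the bottle at (322,322) between them and the dish at (366,375). Next I need enlarged crops.

Run:
```python
from bench import env
import cv2,numpy as np
def crop(im,x,y,w,h,s):
    c=cv2.resize(im[y:y+h,x:x+w],None,fx=s,fy=s,interpolation=cv2.INTER_CUBIC)
    for i in range(0,w,10): cv2.putText(c,str(x+i),(i*s,8),0,.3,(0,255,255)); c[:6,i*s]=(0,255,0)
    for i in range(10,h,10): cv2.putText(c,str(y+i),(0,i*s),0,.3,(0,255,255)); c[i*s,:6]=(0,255,0)
    return c
t=sum(env.camera("top")[:,:,::-1].astype(float) for _ in range(3))/3; t=np.clip(t*1.4,0,255).astype(np.uint8)
s=sum(env.camera("scene")[:,:,::-1].astype(float) for _ in range(3))/3; s=np.clip(s*1.4,0,255).astype(np.uint8)
cv2.imwrite("pics/topc.png",np.hstack([crop(t,135,212,66,60,6),crop(t,295,160,66,100,6)[:600].copy()[:360] if 0 else cv2.resize(crop(t,293,158,66,100,6),(396,600))[:360]*0+crop(t,293,158,66,60,6)]))
a=crop(t,135,212,66,50,6); b=crop(t,293,158,66,100,6)
A=np.zeros((600,792,3),np.uint8); A[:300,:396]=a; A[:600,396:]=b
A[300:600,:396]=crop(s,194,275,66,50,6)
cv2.imwrite("pics/mosA.png",A)
cv2.imwrite("pics/mosB.png",crop(s,262,110,100,92,6)[:, :600])
```

```text
(no output)
```

View pics/mosA.png

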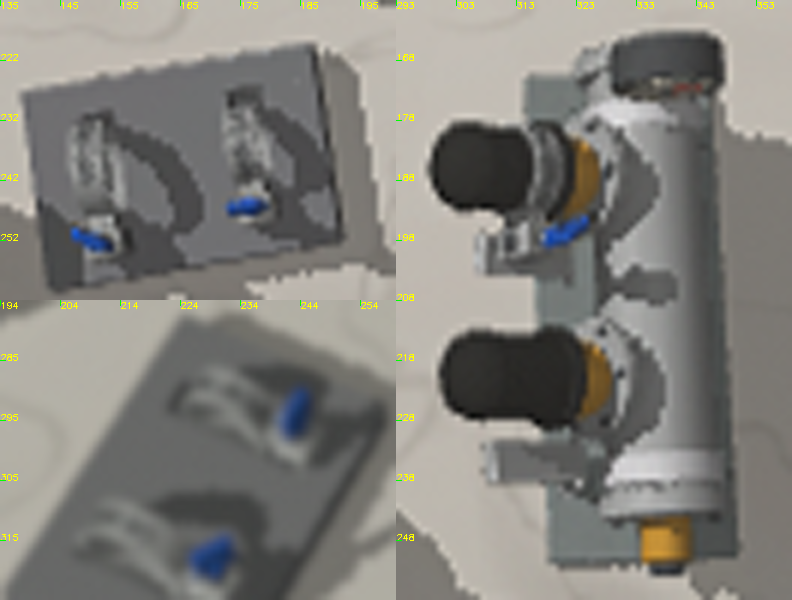

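View pics/mosB.png

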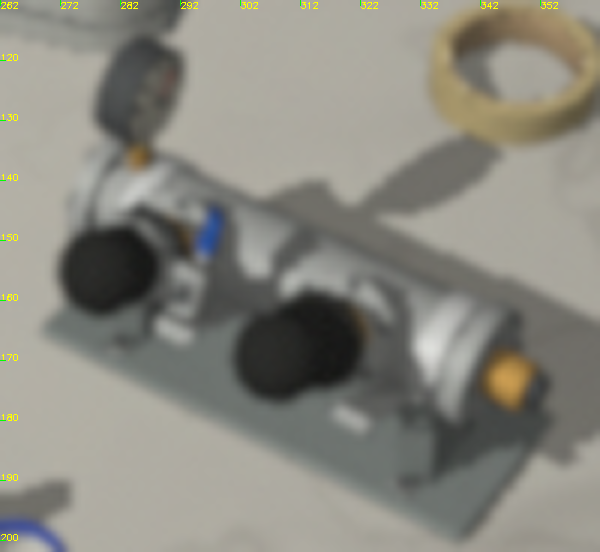

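Both mosaics are clear. In the top view the left clamp (band rows 231–256, key (150,252)) looks longer than the right one (226–249). The near cap's dome reaches column 300 in rows 212–230. I'll fit the poses to these.

```bash
cat > h.py <<'E'
import numpy as np
from bench import env
from scipy.spatial.transform import Rotation as R
from scipy.optimize import least_squares
def proj(n,P,pose=None):
    c=env.camera_info(n); P=np.atleast_2d(P)
    if n=="wrist":
        p,q=pose; T=c["tool_from_camera"]; P=R.from_quat(q).inv().apply(P-p); Q=(P-T[:3,3])@T[:3,:3]
    else: Q=R.from_quat(c["orientation"]).inv().apply(P-c["origin"])
    return np.c_[c["cx"]+c["fx"]*Q[:,0]/-Q[:,2], c["cy"]-c["fy"]*Q[:,1]/-Q[:,2]]
def hdr(v): return R.from_euler("z",v[2]),np.array([v[0],v[1],0])
S=np.array([[1,0,0],[0,np.sin(np.pi/6),np.cos(np.pi/6)],[0,-np.cos(np.pi/6),np.sin(np.pi/6)]]) # cols: stub axes in header
def stub2w(v,P,x0=0):
    r,t=hdr(v); P=np.atleast_2d(P); return r.apply(P@S.T+[x0,0,.078])+t
a=np.linspace(0,2*np.pi,72,endpoint=False)
cap=np.vstack([np.c_[d/2*np.cos(a),d/2*np.sin(a),0*a+z] for z,d in [(63,52),(69,52),(108,44),(112,44),(119,38),(125,22),(127,1)]])/1e3
E
python3 - <<'E'
from h import *
def f(v,n=0):
    r=[]
    for cam,x0,m in [("top",0,(300,None,212.3,229.8)),("top",.102,(298.5,None,178,193.4)),("scene",0,(301,322.3,158.5,176.7)),("scene",.102,(272,None,None,162.2))]:
        p=proj(cam,stub2w(v,cap,x0)); e=[p[:,0].min(),p[:,0].max(),p[:,1].min(),p[:,1].max()]
        r+=[x-y for x,y in zip(e,m) if y is not None]
    return np.array(r)
s=least_squares(f,[.4,-.2,0.],loss="soft_l1",x_scale=[.01,.01,.1]); print("header",s.x,s.fun.round(1))
C=np.array([[48,75],[48,-75],[-56,-75],[-56,75]])/1e3
C=np.c_[C,0*C[:,0]+.0195]
tp=np.array([[138.3,227.8],[187.5,219.5],[192.2,252],[143.3,260.7]])
sp=np.array([[195.3,329],[227.5,277.9]])
g=lambda v:np.r_[(proj("top",R.from_euler("z",v[2]).apply(C)+[v[0],v[1],0])-tp).ravel()]
s2=least_squares(g,[.4,.4,0.]); print("rack",s2.x,s2.fun.round(1)); v=s2.x
print("rack scene",proj("scene",R.from_euler("z",v[2]).apply(C)+[v[0],v[1],0]).round(1).tolist())
np.save("hdr",s.x);np.save("rack",s2.x)
# clamp in slots predicted pixels
def cl(x,y,z): return R.from_euler("z",v[2]).apply([x,y,z])+[v[0],v[1],0]
r=(R.from_euler("z",v[2]))
for y in (.038,-.038): print([proj("top",cl(x,y,z)).round(1).tolist() for x,z in ((0,.032),(-.039,.032),(-.039,.064))], cl(0,y,.032))
for nm,px,zz in (("left key",(150,251.8),.064),("right key",(176,246.3),.054)):
    s3=least_squares(lambda p:proj("top",[p[0],p[1],zz])[0]-px,[.4,.4]); w=s3.x
    print(nm,w,r.inv().apply([w[0]-v[0],w[1]-v[1],0]))
E
```

```text
header [ 0.56609079 -0.201544    0.01387963] [ 0.   0.   0.3 -0.1  0.2  2.5 -0.9  0.4 -1.7 -0.2 -1.2 -0.1]
rack [0.53271697 0.32251449 0.15193189] [ 0.5 -0.2 -0.5 -0.2 -0.2  0.2  0.2  0.1]
rack scene [[194.4, 322.6], [224.4, 275.7], [258.5, 290.8], [230.1, 339.7]]
[[[151.9, 240.5]], [[153.7, 253.0]], [[151.0, 252.5]]] [0.52696574 0.36007675 0.032     ]
[[[176.6, 236.1]], [[178.5, 248.7]], [[176.4, 248.0]]] [0.5384682  0.28495223 0.032     ]
left key [0.49045618 0.35726509] [-0.03651453  0.04074638  0.        ]
right key [0.50573979 0.28231376] [-0.03275072 -0.03565469  0.        ]
```

The fits are consistent, and the left clamp is the larger one: its key lies 39 mm from the slot centre. The rows have no tilt column, so I'll test in free space what the arm does to the tool's tilt at a pose out of reach.

```bash
cat > st.py <<'E'
from h import *
o=env.get_obs(); r=R.from_quat(o["ee_rot"])
print("t",round(o["clock"],2),"p",np.round(o["eef_pos"],4),"q",np.round(o["q"],3),"F",np.round(o["wrist_force"],1),"gap",round(o["finger_gap"],4),"gf",round(o["gripper_force"],1))
print("X",r.as_matrix()[:,0].round(3),"Y",r.as_matrix()[:,1].round(3),"Z",r.as_matrix()[:,2].round(3))
E
python3 -m crank '0 -.04 0 0 .085;0 -.08 0 0 .085;0 -.12 0 0 .085;0 -.16 0 0 .085;0 -.2 0 0 .085;0 -.24 0 0 .085;0 -.28 0 0 .085;0 -.32 0 0 .085;0 -.32 0 0 .085'; python3 st.py
```

```text
clock: 1.15
eef_pos: [0.1076, -0.3063, 0.2425]
ee_rot: [0.986, 0.169, 0.0, 0.0]
wrist_force: [0.5, -1.8, -0.7]
finger_gap: 0.0851
gripper_force: 0.0
t 1.15 p [ 0.1076 -0.3063  0.2425] q [ 1.127 -0.357 -0.024  2.147 -0.009  1.351 -0.126] F [ 0.5 -1.8 -0.7] gap 0.0851 gf 0.0
X [0.943 0.332 0.   ] Y [ 0.332 -0.943  0.001] Z [ 0.    -0.001 -1.   ]
```

```bash
python3 -m crank '0 -.03 0 0 .085;0 -.06 0 0 .085;0 -.09 0 0 .085;0 -.09 0 0 .085'; python3 st.py
```

```text
clock: 1.48
eef_pos: [0.1043, -0.2775, 0.227]
ee_rot: [0.985, 0.174, -0.001, -0.019]
wrist_force: [2.1, 1.4, 0.4]
finger_gap: 0.0851
gripper_force: 0.0
t 1.48 p [ 0.1043 -0.2775  0.227 ] q [ 1.355 -0.376 -0.212  2.188 -0.087  1.361 -0.042] F [2.1 1.4 0.4] gap 0.0851 gf 0.0
X [0.939 0.343 0.005] Y [ 0.343 -0.939 -0.038] Z [-0.008  0.038 -0.999]
```

```bash
python3 -m crank '0 -.04 0 0 .085;0 -.08 0 0 .085;0 -.12 0 0 .085;0 -.12 0 0 .085'; python3 st.py;  python3 -m crank '0 .04 0 0 .085;0 .08 0 0 .085;0 .12 0 0 .085;0 .16 0 0 .085;0 .16 0 0 .085'; python3 st.py
```

```text
clock: 1.82
eef_pos: [0.0998, -0.2447, 0.2004]
ee_rot: [0.983, 0.176, -0.006, -0.052]
wrist_force: [0.7, 0.6, -0.4]
finger_gap: 0.0848
gripper_force: 0.0
t 1.82 p [ 0.0998 -0.2447  0.2004] q [ 1.349 -0.379 -0.23   2.247 -0.102  1.369 -0.053] F [ 0.7  0.6 -0.4] gap 0.0848 gf 0.0
X [0.938 0.346 0.007] Y [ 0.345 -0.933 -0.104] Z [-0.029  0.1   -0.995]
clock: 2.23
eef_pos: [0.1529, -0.3997, 0.1807]
ee_rot: [0.984, 0.171, -0.009, -0.053]
wrist_force: [-0.6, 1.8, 0.4]
finger_gap: 0.0853
gripper_force: 0.0
t 2.23 p [ 0.1529 -0.3997  0.1807] q [ 1.388  0.02  -0.277  1.968 -0.008  1.261 -0.114] F [-0.6  1.8  0.4] gap 0.0853 gf 0.0
X [0.941 0.338 0.   ] Y [ 0.336 -0.936 -0.107] Z [-0.036  0.101 -0.994]
```

The tilt stays in the commanded pose, so pushing at the edge of reach can tilt the tool. I'll test stretching outward, which should take this tilt out again.

```bash
python3 -m crank '0 .04 -.01 0 .085;0 .08 -.02 0 .085;0 .12 -.03 0 .085;0 .16 -.05 0 .085;0 .2 -.05 0 .085;0 .24 -.05 0 .085;0 .28 -.05 0 .085;0 .32 -.05 0 .085;0 .36 -.05 0 .085;0 .4 -.05 0 .085;0 .44 -.05 0 .085;0 .48 -.05 0 .085;0 .52 -.05 0 .085;0 .54 -.05 0 .085'; python3 st.py
```

```text
clock: 3.4
eef_pos: [0.2989, -0.8428, 0.1724]
ee_rot: [0.986, 0.157, -0.002, -0.057]
wrist_force: [-1.5, -0.3, -0.5]
finger_gap: 0.0847
gripper_force: 0.0
t 3.4 p [ 0.2989 -0.8428  0.1724] q [ 1.162  1.113  0.146  0.352 -0.151  1.792 -0.045] F [-1.5 -0.3 -0.5] gap 0.0847 gf 0.0
X [0.95  0.311 0.014] Y [ 0.31  -0.944 -0.113] Z [-0.022  0.112 -0.994]
```

```bash
python3 -m crank '0 .03 0 0 .085;0 .06 0 0 .085;0 .09 0 0 .085;0 .12 0 0 .085;0 .12 0 0 .085'; python3 st.py
```

```text
clock: 3.82
eef_pos: [0.2894, -0.8667, 0.1562]
ee_rot: [0.988, 0.147, 0.001, -0.048]
wrist_force: [-0.4, 0.3, 0.4]
finger_gap: 0.0851
gripper_force: 0.0
t 3.82 p [ 0.2894 -0.8667  0.1562] q [ 1.102  1.245  0.966  0.267 -0.923  1.832  0.047] F [-0.4  0.3  0.4] gap 0.0851 gf 0.0
X [0.957 0.291 0.016] Y [ 0.291 -0.952 -0.094] Z [-0.012  0.094 -0.995]
```

```bash
cat > go.py <<'E'
import sys
from h import *
# usage: go.py x,y,z[,yawY] ... -> shifts in tool axes from current pose
o=env.get_obs(); r=R.from_quat(o["ee_rot"]); p=o["eef_pos"]; l=np.array(p)
for s in sys.argv[1:]:
    w=np.array([float(k) for k in s.split(",")]); d=r.inv().apply(w-p); print(s,d.round(4),"rows",round(np.linalg.norm(w-l)/.0417,1)); l=w
E
python3 go.py .28,-.6,.4 .42,-.15,.42 .42,.15,.4 .05,.42,.3
```

```text
.28,-.6,.4 [ 0.0724 -0.2796 -0.2175] rows 8.7
.42,-.15,.42 [ 0.3374 -0.6692 -0.1967] rows 11.3
.42,.15,.4 [ 0.4242 -0.953  -0.1486] rows 7.2
.05,.42,.3 [ 0.1471 -1.3083 -0.0191] rows 11.2
```

```bash
python3 -m crank '.072 -.28 -.217 0 .085;.072 -.28 -.217 0 .085;.072 -.28 -.217 0 .085;.072 -.28 -.217 0 .085;.072 -.28 -.217 0 .085;.072 -.28 -.217 0 .085;.072 -.28 -.217 0 .085;.072 -.28 -.217 0 .085;.337 -.669 -.197 0 .085;.337 -.669 -.197 0 .085;.337 -.669 -.197 0 .085;.337 -.669 -.197 0 .085;.337 -.669 -.197 0 .085;.337 -.669 -.197 0 .085;.337 -.669 -.197 0 .085;.337 -.669 -.197 0 .085;.337 -.669 -.197 0 .085;.337 -.669 -.197 0 .085;.337 -.669 -.197 0 .085;.337 -.669 -.197 0 .085'; python3 st.py; python3 go.py .42,.15,.38 .05,.42,.3 .0,.2,.25
```

```text
clock: 5.48
eef_pos: [0.4006, -0.2136, 0.4167]
ee_rot: [0.988, 0.148, 0.004, -0.049]
wrist_force: [2.1, -0.0, 0.4]
finger_gap: 0.0844
gripper_force: 0.0
t 5.48 p [ 0.4006 -0.2136  0.4167] q [-0.677 -0.229  0.955  1.604  0.095  1.703 -0.999] F [ 2.1 -0.   0.4] gap 0.0844 gf 0.0
X [0.956 0.292 0.022] Y [ 0.292 -0.952 -0.095] Z [-0.007  0.097 -0.995]
.42,.15,.38 [ 0.1239 -0.3369  0.0717] rows 8.8
.05,.42,.3 [-0.153  -0.6944  0.18  ] rows 11.2
.0,.2,.25 [-0.266  -0.4949  0.2088] rows 5.5
```

```bash
python3 -m crank '.124 -.337 .072 0 .085;.124 -.337 .072 0 .085;.124 -.337 .072 0 .085;.124 -.337 .072 0 .085;.124 -.337 .072 0 .085;.124 -.337 .072 0 .085;.124 -.337 .072 0 .085;.124 -.337 .072 0 .085;-.153 -.694 .18 0 .085;-.153 -.694 .18 0 .085;-.153 -.694 .18 0 .085;-.153 -.694 .18 0 .085;-.153 -.694 .18 0 .085;-.153 -.694 .18 0 .085;-.153 -.694 .18 0 .085;-.153 -.694 .18 0 .085;-.153 -.694 .18 0 .085;-.153 -.694 .18 0 .085'; python3 st.py; python3 go.py .0,.3,.25 0,.2,.25
```

```text
clock: 6.98
eef_pos: [0.0997, 0.3768, 0.3099]
ee_rot: [0.988, 0.147, 0.001, -0.048]
wrist_force: [1.1, 0.7, -0.2]
finger_gap: 0.0852
gripper_force: 0.0
t 6.98 p [0.0997 0.3768 0.3099] q [-0.987 -0.297 -0.32   1.963 -0.131  1.374 -2.553] F [ 1.1  0.7 -0.2] gap 0.0852 gf 0.0
X [0.957 0.29  0.017] Y [ 0.29  -0.952 -0.094] Z [-0.011  0.095 -0.995]
.0,.3,.25 [-0.1187  0.0499  0.0534] rows 3.3
0,.2,.25 [-0.1477  0.1451  0.0439] rows 2.4
```

```bash
python3 -m crank '0 .04 0 0 .085;0 .08 0 0 .085;0 .12 0 0 .085;0 .15 0 0 .085;0 .18 0 0 .085;0 .21 0 0 .085;0 .21 0 0 .085'; python3 st.py
```

```text
clock: 7.57
eef_pos: [0.1506, 0.2851, 0.2622]
ee_rot: [0.989, 0.144, -0.021, -0.03]
wrist_force: [-0.3, -0.9, 1.4]
finger_gap: 0.0852
gripper_force: 0.0
t 7.57 p [0.1506 0.2851 0.2622] q [-0.934 -0.381 -0.157  2.123 -0.131  1.374 -2.338] F [-0.3 -0.9  1.4] gap 0.0852 gf 0.0
X [ 0.958  0.286 -0.034] Y [ 0.283 -0.957 -0.066] Z [-0.051  0.053 -0.997]
```

```bash
python3 -m crank '.02 .04 0 0 .085;.04 .08 0 0 .085;.06 .12 0 0 .085;.06 .15 0 0 .085;.06 .15 0 0 .085'; python3 st.py; python3 go.py .3,.45,.3 .49,.357,.25 .49,.357,.12
```

```text
clock: 7.98
eef_pos: [0.2559, 0.1608, 0.2476]
ee_rot: [0.988, 0.147, -0.028, -0.032]
wrist_force: [1.1, -0.0, 0.2]
finger_gap: 0.0852
gripper_force: 0.0
t 7.98 p [0.2559 0.1608 0.2476] q [-0.35  -0.381 -0.196  2.151 -0.154  1.395 -1.777] F [ 1.1 -0.   0.2] gap 0.0852 gf 0.0
X [ 0.955  0.292 -0.046] Y [ 0.289 -0.955 -0.071] Z [-0.064  0.054 -0.996]
.3,.45,.3 [ 0.1243 -0.2671 -0.0394] rows 7.1
.49,.357,.25 [ 0.2809 -0.1199 -0.0068] rows 5.2
.49,.357,.12 [ 0.2868 -0.1107  0.1227] rows 3.1
```

```bash
python3 -m crank '.124 -.15 -.04 0 .045;.124 -.15 -.04 0.05 .045;.124 -.15 -.04 .1 .045;.124 -.15 -.04 .141 .045;.281 -.12 -.007 .141 .045;.281 -.12 -.007 .141 .045;.281 -.12 -.007 .141 .045;.281 -.12 -.007 .141 .045;.287 -.111 .12 .141 .045;.287 -.111 .12 .141 .045;.287 -.111 .12 .141 .045;.287 -.111 .12 .141 .045;.287 -.111 .12 .141 .045'; python3 st.py
cat > wr.py <<'E'
import sys,cv2
from h import *
o=env.get_obs(); im=env.camera("wrist")[:,:,::-1]
x,y,w,h,s=map(int,sys.argv[2:7]); c=cv2.resize(im[y:y+h,x:x+w],None,fx=s,fy=s,interpolation=cv2.INTER_CUBIC)
c=np.clip(c*1.3,0,255).astype(np.uint8)
for i in range(0,w,20): cv2.putText(c,str(x+i),(i*s,10),0,.35,(0,255,255)); c[:6,i*s]=(0,255,0)
for i in range(20,h,20): cv2.putText(c,str(y+i),(0,i*s),0,.35,(0,255,255)); c[i*s,:6]=(0,255,0)
cv2.imwrite("pics/"+sys.argv[1],c); np.save("wpose",np.r_[o["eef_pos"],o["ee_rot"]])
print("tcp px",proj("wrist",[o["eef_pos"]],(np.array(o["eef_pos"]),o["ee_rot"])).round(1))
E
python3 wr.py w1.png 140 60 280 300 2
```

```text
clock: 9.07
eef_pos: [0.488, 0.3577, 0.1203]
ee_rot: [0.996, 0.076, -0.033, -0.028]
wrist_force: [-0.2, -0.1, 0.3]
finger_gap: 0.0449
gripper_force: 0.0
t 9.07 p [0.488  0.3577 0.1203] q [-0.4    0.375 -0.319  1.684  0.035  1.12  -2.132] F [-0.2 -0.1  0.3] gap 0.0449 gf 0.0
X [ 0.986  0.154 -0.061] Y [ 0.15  -0.987 -0.061] Z [-0.07   0.051 -0.996]
tcp px [[279.9 275.7]]
```

View pics/w1.png

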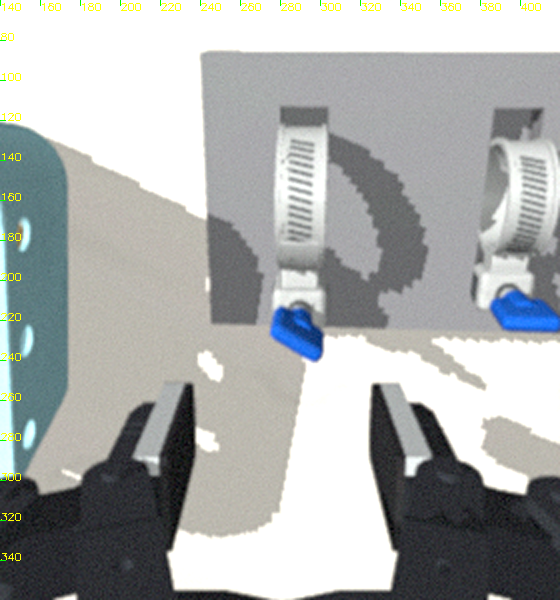

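The wrist view shows the larger clamp on the left: band columns 277–303, housing about (289.5,208), key about (288.5,226). The slot runs straight up the picture, so the yaw is right. I'll back-project these points.

```bash
cat > bp.py <<'E'
import sys
from h import *
w=np.load("wpose.npy")
for s in sys.argv[1:]:
    u,v,z=map(float,s.split(","))
    x=least_squares(lambda p:proj("wrist",[p[0],p[1],z],(w[:3],w[3:]))[0]-[u,v],[w[0]+.02,w[1]]).x
    r=np.load("rack.npy"); print(s,x.round(4),"rack",R.from_euler("z",-r[2]).apply([x[0]-r[0],x[1]-r[1],0]).round(4))
E
python3 bp.py 276.5,212,.045 302.5,212,.045 289.5,208,.045 288.5,226,.064 290,122,.058 240,86,.0195 246,221.5,.0195 280,112,.0195 304,112,.0195
python3 go.py .488,.357,.034
```

```text
276.5,212,.045 [0.4908 0.3655] rack [-0.0349  0.0488  0.    ]
302.5,212,.045 [0.4941 0.3471] rack [-0.0345  0.0301  0.    ]
289.5,208,.045 [0.4955 0.3567] rack [-0.0316  0.0395  0.    ]
288.5,226,.064 [0.4899 0.3558] rack [-0.0372  0.0394  0.    ]
290,122,.058 [0.5551 0.3658] rack [0.0287 0.0394 0.    ]
240,86,.0195 [0.5704 0.4053] rack [0.0498 0.0761 0.    ]
246,221.5,.0195 [0.4679 0.3895] rack [-0.054  0.076  0.   ]
280,112,.0195 [0.5575 0.3747] rack [0.0324 0.0479 0.    ]
304,112,.0195 [0.5602 0.3577] rack [0.0325 0.0306 0.    ]
.488,.357,.034 [0.0036 0.0074 0.0889] rows 2.1
```

```bash
python3 go.py .4895,.356,.034; python3 -m crank '.005 .008 .03 0 .045;.005 .008 .06 0 .045;.005 .008 .089 0 .045;.005 .008 .089 0 .045;.005 .008 .089 0 0;.005 .008 .089 0 0;.005 .008 .089 0 0;.005 .008 .089 0 0;.005 .008 .089 0 0' 60; python3 st.py
```

```text
.4895,.356,.034 [0.005  0.0086 0.0887] rows 2.1
clock: 9.87
eef_pos: [0.4915, 0.3576, 0.0371]
ee_rot: [0.996, 0.076, -0.028, -0.03]
wrist_force: [-2.0, -1.9, 6.9]
finger_gap: 0.0187
gripper_force: 58.1
t 9.87 p [0.4915 0.3576 0.0371] q [-0.409  0.466 -0.307  1.748  0.066  0.958 -2.141] F [-2.  -1.9  6.9] gap 0.0187 gf 58.1
X [ 0.987  0.154 -0.051] Y [ 0.151 -0.986 -0.065] Z [-0.061  0.056 -0.997]
```

```bash
python3 -m crank '-.003 -.004 -.04 0 0;-.006 -.007 -.08 0 0;-.009 -.011 -.12 0 0;-.013 -.015 -.17 0 0;-.013 -.015 -.17 0 0;-.013 -.015 -.17 0 0'; python3 st.py; python3 go.py .42,.1,.36 .36,-.25,.36 .04,-.42,.36; python3 wr.py w2.png 140 60 280 300 2
```

```text
clock: 10.37
eef_pos: [0.4876, 0.3621, 0.2116]
ee_rot: [0.996, 0.077, -0.025, -0.032]
wrist_force: [0.2, -0.7, -0.3]
finger_gap: 0.0186
gripper_force: 58.6
t 10.37 p [0.4876 0.3621 0.2116] q [-0.397  0.294 -0.327  1.593  0.012  1.272 -2.131] F [ 0.2 -0.7 -0.3] gap 0.0186 gf 58.6
X [ 0.987  0.155 -0.046] Y [ 0.152 -0.986 -0.068] Z [-0.056  0.06  -0.997]
.42,.1,.36 [-0.1141  0.2381 -0.1599] rows 7.4
.36,-.25,.36 [-0.2276  0.5742 -0.1776] rows 8.5
.04,-.42,.36 [-0.5697  0.6933 -0.17  ] rows 8.7
tcp px [[279.9 275.7]]
```

View pics/w2.png

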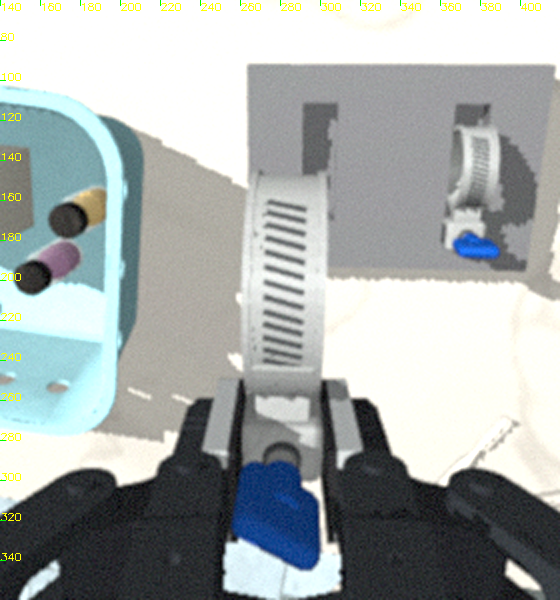

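The clamp is squarely in the jaws with its key in the clear, and the band's far edge is at row ~146, columns 265–304. I'll estimate the offset in the grip and carry it to the right-hand side.

```bash
python3 - <<'E'
from h import *
c=env.camera_info("wrist");T=c["tool_from_camera"]
def pt(P): 
    Q=(P-T[:3,3])@T[:3,:3]; return np.c_[c["cx"]+c["fx"]*Q[:,0]/-Q[:,2], c["cy"]-c["fy"]*Q[:,1]/-Q[:,2]]
for dz in (.005,.0):
  for xh in (-.004,-.002,0,.002,.004):
    P=np.vstack([np.c_[xh+.039+.026*np.cos(a),0*a+y,dz+.026*np.sin(a)] for y in(-.008,.008)]); p=pt(P); print(dz,xh,p[:,1].min().round(1),p[p[:,1]<p[:,1].min()+2][:,0].round(1)[[0,-1]], "housing top far/near",pt(np.array([[xh+.008,0,dz-.013],[xh,0,dz-.022]])).round(1).tolist())
E
python3 -m crank '-.114 .238 -.16 0 0;-.114 .238 -.16 0 0;-.114 .238 -.16 0 0;-.114 .238 -.16 0 0;-.114 .238 -.16 0 0;-.114 .238 -.16 0 0;-.114 .238 -.16 0 0;-.228 .574 -.178 0 0;-.228 .574 -.178 0 0;-.228 .574 -.178 0 0;-.228 .574 -.178 0 0;-.228 .574 -.178 0 0;-.228 .574 -.178 0 0;-.228 .574 -.178 0 0;-.228 .574 -.178 0 0;-.228 .574 -.178 0 0' ; python3 st.py; python3 go.py .04,-.42,.36 .01,-.3,.34
```

```text
0.005 -0.004 148.1 [262.1 298.2] housing top far/near [[279.9, 276.8], [279.8, 303.4]]
0.005 -0.002 143.6 [262.  298.3] housing top far/near [[279.9, 272.9], [279.8, 299.5]]
0.005 0 139.1 [261.9 298.4] housing top far/near [[279.9, 269.0], [279.8, 295.5]]
0.005 0.002 134.5 [261.8 298.4] housing top far/near [[279.9, 265.1], [279.8, 291.5]]
0.005 0.004 129.9 [261.8 298.5] housing top far/near [[279.9, 261.1], [279.8, 287.5]]
0.0 -0.004 149.3 [261.4 298.8] housing top far/near [[279.9, 282.6], [279.8, 310.5]]
0.0 -0.002 144.6 [261.3 298.9] housing top far/near [[279.9, 278.6], [279.8, 306.4]]
0.0 0 139.9 [261.2 299. ] housing top far/near [[279.9, 274.6], [279.8, 302.3]]
0.0 0.002 135.2 [261.1 299.1] housing top far/near [[279.9, 270.5], [279.8, 298.2]]
0.0 0.004 130.4 [261.  299.2] housing top far/near [[279.9, 266.4], [279.8, 294.0]]
clock: 11.75
eef_pos: [0.3572, -0.2534, 0.3575]
ee_rot: [0.996, 0.076, -0.031, -0.03]
wrist_force: [1.0, -0.1, -1.2]
finger_gap: 0.0187
gripper_force: 58.7
t 11.75 p [ 0.3572 -0.2534  0.3575] q [ 0.19  -0.098  0.311  1.71   0.014  1.609 -0.92 ] F [ 1.  -0.1 -1.2] gap 0.0187 gf 58.7
X [ 0.987  0.153 -0.056] Y [ 0.15  -0.987 -0.063] Z [-0.065  0.054 -0.996]
.04,-.42,.36 [-0.3386  0.1168  0.0093] rows 8.6
.01,-.3,.34 [-0.3487 -0.0048  0.0376] rows 3.0
```

```bash
python3 go.py -.05,-.42,.36; python3 -m crank '-.1 .05 .01 0 0;-.2 .11 .01 0 0;-.2 .11 .01 0 0;-.3 .117 .015 0 0;-.3 .117 .015 0 0;-.42 .105 .015 0 0;-.42 .105 .015 0 0;-.42 .105 .015 0 0;-.42 .105 .015 0 0;-.42 .105 .015 0 0;-.42 .105 .015 0 0;-.42 .105 .015 0 0;-.42 .105 .015 0 0' ; python3 st.py; python3 go.py -.05,-.3,.35 -.03,-.1,.35
```

```text
-.05,-.42,.36 [-0.4274  0.1033  0.0151] rows 10.6
clock: 12.83
eef_pos: [-0.0419, -0.4183, 0.3593]
ee_rot: [0.996, 0.075, -0.03, -0.03]
wrist_force: [-0.1, -0.1, -0.9]
finger_gap: 0.0185
gripper_force: 58.7
t 12.83 p [-0.0419 -0.4183  0.3593] q [ 0.497 -0.312  0.811  1.781  0.27   1.65  -0.134] F [-0.1 -0.1 -0.9] gap 0.0185 gf 58.7
X [ 0.987  0.152 -0.055] Y [ 0.148 -0.987 -0.064] Z [-0.064  0.055 -0.996]
-.05,-.3,.35 [ 0.0104 -0.1173  0.0163] rows 2.9
-.03,-.1,.35 [ 0.0604 -0.3117  0.026 ] rows 4.8
```

```bash
python3 -m crank '0 -.04 0 0 0;0 -.08 0 0 0;0 -.12 0 0 0;0 -.16 0 0 0;0 -.2 0 0 0;0 -.24 0 0 0;0 -.28 0 0 0;0 -.28 0 0 0' ; python3 st.py
```

```text
clock: 13.5
eef_pos: [-0.0671, -0.3011, 0.373]
ee_rot: [0.996, 0.079, -0.027, -0.035]
wrist_force: [0.3, 0.6, -0.1]
finger_gap: 0.0186
gripper_force: 59.1
t 13.5 p [-0.0671 -0.3011  0.373 ] q [ 1.536 -0.381  0.028  1.903  0.069  1.685  0.154] F [ 0.3  0.6 -0.1] gap 0.0186 gf 59.1
X [ 0.986  0.159 -0.048] Y [ 0.155 -0.985 -0.074] Z [-0.059  0.065 -0.996]
```

```bash
python3 -m crank '0 -.04 0 0 0;0 -.08 0 0 0;0 -.12 0 0 0;0 -.16 0 0 0;0 -.16 0 0 0' ; python3 st.py
```

```text
clock: 13.92
eef_pos: [-0.0993, -0.2553, 0.3022]
ee_rot: [0.992, 0.097, 0.01, -0.083]
wrist_force: [1.8, -0.8, -0.4]
finger_gap: 0.0185
gripper_force: 59.0
t 13.92 p [-0.0993 -0.2553  0.3022] q [ 1.619 -0.379  0.092  2.047  0.052  1.638  0.325] F [ 1.8 -0.8 -0.4] gap 0.0185 gf 59.0
X [0.981 0.19  0.036] Y [ 0.194 -0.967 -0.163] Z [ 0.004  0.167 -0.986]
```

```bash
python3 -m crank '.01 -.04 0 0 0;.02 -.08 0 0 0;.03 -.12 0 0 0;.04 -.16 0 0 0;.04 -.16 0 0 0' ; python3 st.py
```

```text
clock: 14.33
eef_pos: [-0.0966, -0.1977, 0.2664]
ee_rot: [0.985, 0.093, 0.011, -0.145]
wrist_force: [1.2, 0.6, -0.2]
finger_gap: 0.0186
gripper_force: 59.1
t 14.33 p [-0.0966 -0.1977  0.2664] q [ 2.036 -0.381 -0.221  2.139 -0.     1.655  0.459] F [ 1.2  0.6 -0.2] gap 0.0186 gf 59.1
X [0.982 0.18  0.049] Y [ 0.187 -0.941 -0.283] Z [-0.004  0.287 -0.958]
```

```bash
python3 go.py -.05,-.33,.42  -.03,-.1,.42
```

```text
-.05,-.33,.42 [ 0.0296  0.0896 -0.1854] rows 5.0
-.03,-.1,.42 [ 0.0906 -0.123  -0.1193] rows 5.5
```

```bash
python3 -m crank '.03 .09 -.185 0 0;.03 .09 -.185 0 0;.03 .09 -.185 0 0;.03 .09 -.185 0 0;.03 .09 -.185 0 0;.045 .04 -.168 0 0;.06 -.01 -.15 0 0;.08 -.07 -.13 0 0;.09 -.12 -.12 0 0;.09 -.12 -.12 0 0;.09 -.12 -.12 0 0' ; python3 st.py
```

```text
clock: 15.25
eef_pos: [-0.0391, -0.1965, 0.3972]
ee_rot: [0.979, 0.099, 0.03, -0.175]
wrist_force: [-0.7, 1.3, -0.9]
finger_gap: 0.0188
gripper_force: 59.1
t 15.25 p [-0.0391 -0.1965  0.3972] q [ 1.772 -0.38  -0.129  1.895 -0.044  1.98   0.281] F [-0.7  1.3 -0.9] gap 0.0188 gf 59.1
X [0.979 0.183 0.093] Y [ 0.204 -0.92  -0.336] Z [ 0.024  0.348 -0.937]
```

```bash
python3 go.py -.03,-.07,.38;  python3 -m crank '.02 -.03 .0 0 0;.03 -.06 .015 0 0;.035 -.09 .03 0 0;.035 -.11 .05 0 0' ; python3 st.py
```

```text
-.03,-.07,.38 [ 0.0305 -0.1087  0.0604] rows 3.1
clock: 15.58
eef_pos: [-0.0273, -0.1665, 0.3727]
ee_rot: [0.971, 0.082, 0.032, -0.224]
wrist_force: [-1.0, -0.3, -1.6]
finger_gap: 0.0188
gripper_force: 59.1
t 15.58 p [-0.0273 -0.1665  0.3727] q [ 1.941 -0.381 -0.274  1.965 -0.073  2.001  0.291] F [-1.  -0.3 -1.6] gap 0.0188 gf 59.1
X [0.985 0.144 0.099] Y [ 0.173 -0.886 -0.43 ] Z [ 0.026  0.441 -0.897]
```

```bash
python3 -m crank '.0 -.03 .01 0 0;.0 -.06 .025 0 0;.0 -.08 .04 0 0' ; python3 st.py; python3 go.py -.03,-.42,.38 .32,-.36,.38 .5,-.25,.33
python3 - <<'E'
from h import *
v=np.load("hdr.npy"); o=env.get_obs(); M=R.from_quat(o["ee_rot"]).as_matrix()
r,_=hdr(v); W=r.as_matrix()@S
print("tool X,Y,Z in stub",(W.T@M).round(3).T)
for z in (.077,.150): print(stub2w(v,[-.039,0,z]))
E
```

```text
clock: 15.83
eef_pos: [-0.0102, -0.1137, 0.3395]
ee_rot: [0.949, 0.069, -0.005, -0.308]
wrist_force: [1.4, -0.6, -1.7]
finger_gap: 0.0182
gripper_force: 59.1
t 15.83 p [-0.0102 -0.1137  0.3395] q [ 1.836 -0.38  -0.314  2.089 -0.064  2.04   0.145] F [ 1.4 -0.6 -1.7] gap 0.0182 gf 59.1
X [0.99  0.134 0.033] Y [ 0.128 -0.801 -0.585] Z [-0.052  0.584 -0.81 ]
-.03,-.42,.38 [-0.0593  0.2191 -0.2106] rows 7.4
.32,-.36,.38 [ 0.2954  0.2158 -0.1937] rows 8.5
.5,-.25,.33 [ 0.4867  0.1799 -0.0982] rows 5.2
tool X,Y,Z in stub [[ 0.992  0.031  0.121]
 [ 0.117  0.105 -0.988]
 [-0.044  0.994  0.101]]
[[ 0.52616903 -0.13540775  0.1165    ]]
[[ 0.52529159 -0.07219399  0.153     ]]
```

The tilt came to 0.62 rad, about 0.1 over and within tolerance. I'll carry the clamp round towards the header.

```bash
python3 -m crank '.218 -.12 .23 0 0;.218 -.12 .23 0 0;.218 -.12 .23 0 0;.218 -.12 .23 0 0;.218 -.12 .23 0 0;.218 -.12 .23 0 0;.218 -.12 .23 0 0;.218 -.12 .23 0 0;.218 -.12 .23 0 0;.218 -.12 .23 0 0'; python3 st.py; python3 cl.py 0,-.03,.17 0,0,.16; python3 wr.py w3.png 120 40 320 300 2
```

```text
clock: 18.0
eef_pos: [0.525, -0.1012, 0.2592]
ee_rot: [0.951, 0.036, -0.024, -0.308]
wrist_force: [0.1, -0.2, -1.2]
finger_gap: 0.0187
gripper_force: 59.1
t 18.0 p [ 0.525  -0.1012  0.2592] q [ 0.949  0.396 -0.658  1.557 -0.33   1.538 -1.142] F [ 0.1 -0.2 -1.2] gap 0.0187 gf 59.1
X [ 0.996  0.083 -0.024] Y [ 0.053 -0.808 -0.586] Z [-0.069  0.583 -0.81 ]
axes in stub [[0.997, 0.056, 0.048], [0.042, 0.103, -0.994], [-0.06, 0.993, 0.101]] clamp now in stub [-0.004  -0.0993  0.1783]
0,-.03,.17 [0.0075 0.0156 0.0677] 1.7
0,0,.16 [0.0087 0.0286 0.0965] 2.4
tcp px [[280.1 275.4]]
```

View pics/w3.png

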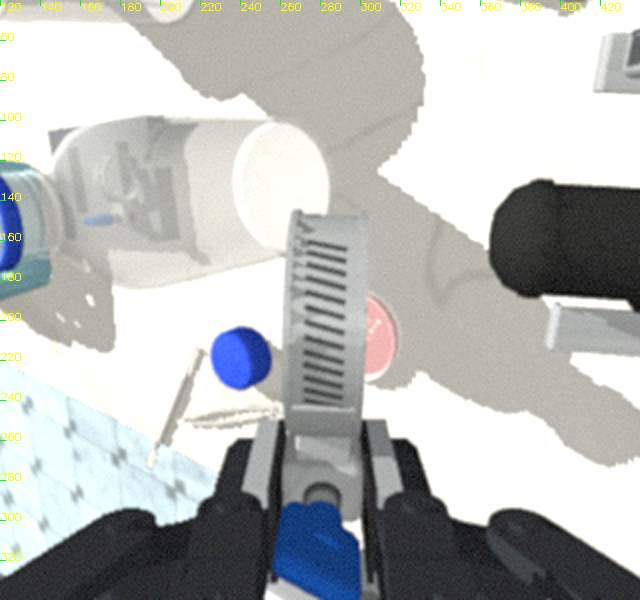

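The clamp is held straight (band columns 264–303, far edge row 146). The near cap's nose is at (365,160), its bead in rows 131–188, and the tab's end at columns 394–400, rows 193–215. I'll compare these with the predicted pixels.

Run:
```python
from h import *
v=np.load("hdr.npy"); w=np.load("wpose.npy"); po=(w[:3],w[3:])
def ex(v,c=cap):
    p=proj("wrist",stub2w(v,c),po); return p
p=ex(v); n=p[2*72:]; b=p[2*72:4*72]
print("nose mincol",p[:,0].min(),"bead rows",b[:,1].min(),b[:,1].max(),"bead cols",b[:,0].min())
tab=np.array([[-.0295,.014,.093],[-.0495,.014,.093],[-.0495,.017,.093]]); print("tab",ex(v,tab).round(1).tolist())
def f(u):
    p=ex(u);b=p[2*72:4*72]; t=ex(u,tab)
    return [p[:,0].min()-365,b[:,1].min()-131,b[:,1].max()-187.5]
for k in ("xy",):
    s=least_squares(lambda d:f([v[0]+d[0],v[1]+d[1],v[2]]),[0,0],x_scale=.01); print(s.x,s.fun.round(2)); print(ex([v[0]+s.x[0],v[1]+s.x[1],v[2]],tab).round(1).tolist())
# height
```

```text
nose mincol 363.6443114509459 bead rows 130.50899867209938 190.0253874751495 bead cols 376.92621035669504
tab [[398.1, 194.0], [393.9, 216.3], [393.0, 215.0]]
[ 0.00085129 -0.00081603] [-0.21 -1.55  1.69]
[[399.3, 193.2], [395.0, 215.7], [394.2, 214.4]]
```

```bash
python3 - <<'E'
import numpy as np
v=np.load("hdr.npy"); v[0]+=.0006; v[1]-=.0006; np.save("hdr",v)
E
python3 cl.py 0,-.04,.17 0,-.0005,.148; python3 -m crank '.008 .016 .058 0 0;.008 .016 .058 0 0;.0095 .04 .095 0 0;.0095 .04 .095 0 0;.0095 .04 .095 0 0'; python3 st.py;  python3 cl.py 0,-.0005,.148 0,-.0005,.12 0,-.0005,.1 0,-.0005,.078
python3 - <<'E'
from bench import env
import cv2,numpy as np
s=np.clip(env.camera("scene")[110:200,255:355,::-1]*1.5,0,255).astype(np.uint8)
w=np.clip(env.camera("wrist")[60:330,180:460,::-1]*1.2,0,255).astype(np.uint8)
c=np.zeros((540,1,3),np.uint8)
A=np.zeros((540,790,3),np.uint8); A[:360,:400]=cv2.resize(s,None,fx=4,fy=4,interpolation=2); A[:378,400:790]=cv2.resize(w,(390,378),interpolation=2)
cv2.imwrite("pics/m4.png",A)
E
```

```text
axes in stub [[0.997, 0.054, 0.046], [0.04, 0.102, -0.994], [-0.058, 0.993, 0.099]] clamp now in stub [-0.005  -0.1007  0.1767]
0,-.04,.17 [0.008  0.013  0.0594] 1.5
0,-.0005,.148 [0.0092 0.0389 0.0964] 2.5
clock: 18.47
eef_pos: [0.5287, -0.0836, 0.1587]
ee_rot: [0.951, 0.031, -0.024, -0.307]
wrist_force: [0.8, 0.7, -0.4]
finger_gap: 0.0184
gripper_force: 59.1
t 18.47 p [ 0.5287 -0.0836  0.1587] q [ 0.916  0.478 -0.647  1.674 -0.297  1.347 -1.111] F [ 0.8  0.7 -0.4] gap 0.0184 gf 59.1
X [ 0.997  0.075 -0.027] Y [ 0.045 -0.81  -0.585] Z [-0.065  0.582 -0.81 ]
axes in stub [[0.998, 0.053, 0.039], [0.034, 0.102, -0.994], [-0.057, 0.993, 0.1]] clamp now in stub [-0.0007 -0.0032  0.1434]
0,-.0005,.148 [ 0.001  -0.0043  0.0031] 0.1
0,-.0005,.12 [-0.0001  0.0236  0.0004] 0.6
0,-.0005,.1 [-0.0009  0.0434 -0.0016] 1.0
0,-.0005,.078 [-0.0018  0.0653 -0.0038] 1.6
```

View pics/m4.png

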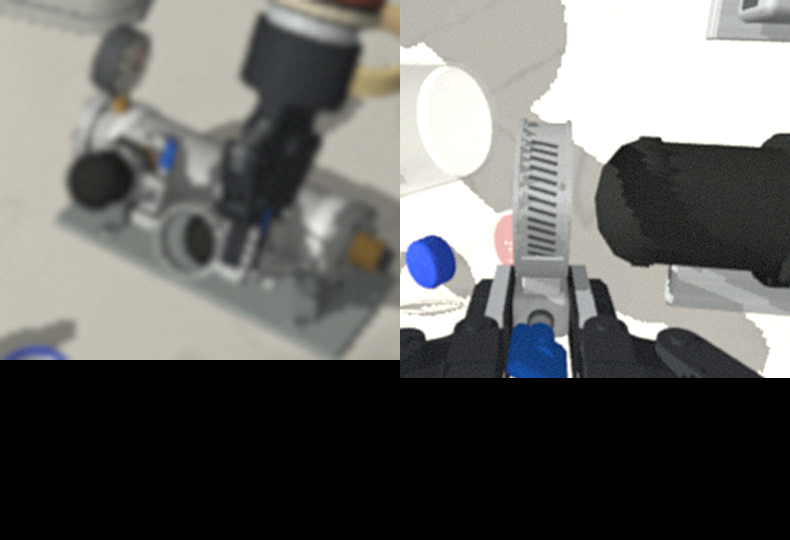

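The scene crop shows the ring (x 158–217, y 204–277 px) with the cap's nose visible through it. I'll check the ring centre against the predicted pose, then insert.

```bash
python3 - <<'E'
from h import *
o=env.get_obs(); r=R.from_quat(o["ee_rot"]); p=np.array(o["eef_pos"])
for G in ([.036,.002,.005],[.036,.002,.008],[.036,.002,.002],[.039,.002,.005]):
    P=np.vstack([np.c_[.026*np.cos(a),0*a+y,.026*np.sin(a)] for y in(-.008,.008)])+G
    q=proj("scene",p+r.apply(P)); print(G,q.min(0).round(1),q.max(0).round(1))
E
python3 go.py .5287,-.0836,.1587 | head -1
```

```text
[0.036, 0.002, 0.005] [292.4 159.3] [311.7 178.6]
[0.036, 0.002, 0.008] [292.1 160.3] [311.4 179.6]
[0.036, 0.002, 0.002] [292.7 158.3] [312.  177.6]
[0.039, 0.002, 0.005] [291.4 159. ] [310.8 178.2]
.5287,-.0836,.1587 [-0.0019  0.0012  0.0027] rows 0.1
```

```bash
python3 -m crank '0 .01 .001 0 0;0 .02 0 0 0;0 .03 0 0 0;0 .03 0 0 0'; python3 st.py;  python3 cl.py 0,-.0005,.1 0,-.0005,.078
```

```text
clock: 18.9
eef_pos: [0.5289, -0.1078, 0.1411]
ee_rot: [0.951, 0.033, -0.025, -0.307]
wrist_force: [-9.6, 4.9, -6.2]
finger_gap: 0.0184
gripper_force: 60.2
t 18.9 p [ 0.5289 -0.1078  0.1411] q [ 0.926  0.518 -0.628  1.655 -0.272  1.347 -1.081] F [-9.6  4.9 -6.2] gap 0.0184 gf 60.2
X [ 0.997  0.078 -0.028] Y [ 0.047 -0.809 -0.586] Z [-0.069  0.582 -0.81 ]
axes in stub [[0.998, 0.057, 0.041], [0.035, 0.102, -0.994], [-0.06, 0.993, 0.1]] clamp now in stub [-0.0008  0.      0.1137]
0,-.0005,.1 [ 0.0002  0.0136 -0.0019] 0.3
0,-.0005,.078 [-0.0007  0.0355 -0.0041] 0.9
```

```bash
python3 -m crank '-.0015 0 .001 0 0;-.002 0.004 .001 0 0;-.002 .01 .0 0 0;-.002 .01 0 0 0'; python3 st.py;  python3 cl.py 0,-.0005,.078
```

```text
clock: 19.23
eef_pos: [0.5288, -0.1155, 0.1358]
ee_rot: [0.951, 0.033, -0.024, -0.307]
wrist_force: [-2.8, 7.9, -7.8]
finger_gap: 0.018
gripper_force: 59.9
t 19.23 p [ 0.5288 -0.1155  0.1358] q [ 0.932  0.528 -0.622  1.651 -0.266  1.344 -1.069] F [-2.8  7.9 -7.8] gap 0.018 gf 59.9
X [ 0.997  0.077 -0.025] Y [ 0.048 -0.809 -0.585] Z [-0.066  0.582 -0.81 ]
axes in stub [[0.998, 0.053, 0.042], [0.037, 0.102, -0.994], [-0.057, 0.993, 0.1]] clamp now in stub [-0.0009  0.0006  0.1044]
0,-.0005,.078 [-0.0002  0.0262 -0.0038] 0.6
```

```bash
python3 -m crank '0 .005 .0 0 0;0 0.01 0 0 0;0 .015 0 0 0;0 .015 0 0 0'; python3 st.py;  python3 cl.py 0,-.0005,.078
```

```text
clock: 19.57
eef_pos: [0.5301, -0.1294, 0.1272]
ee_rot: [0.951, 0.032, -0.023, -0.306]
wrist_force: [-3.9, 2.2, -3.0]
finger_gap: 0.0184
gripper_force: 60.6
t 19.57 p [ 0.5301 -0.1294  0.1272] q [ 0.937  0.549 -0.611  1.638 -0.253  1.343 -1.056] F [-3.9  2.2 -3. ] gap 0.0184 gf 60.6
X [ 0.997  0.075 -0.024] Y [ 0.047 -0.811 -0.583] Z [-0.063  0.58  -0.812]
axes in stub [[0.998, 0.051, 0.041], [0.035, 0.099, -0.994], [-0.055, 0.994, 0.097]] clamp now in stub [0.0001 0.001  0.088 ]
0,-.0005,.078 [-0.0006  0.0097 -0.0025] 0.2
```

```bash
python3 -m crank '-.001 .005 0 0 0;-.001 0.01 -.001 0 0;-.001 .012 -.001 0 0;-.001 .012 -.001 0 0'; python3 st.py;  python3 cl.py 0,0,.078
```

```text
clock: 19.9
eef_pos: [0.5302, -0.1325, 0.125]
ee_rot: [0.95, 0.036, -0.024, -0.31]
wrist_force: [-9.8, 18.6, 18.4]
finger_gap: 0.0185
gripper_force: 86.3
t 19.9 p [ 0.5302 -0.1325  0.125 ] q [ 0.941  0.561 -0.611  1.63  -0.252  1.35  -1.044] F [-9.8 18.6 18.4] gap 0.0185 gf 86.3
X [ 0.996  0.082 -0.023] Y [ 0.053 -0.805 -0.591] Z [-0.067  0.588 -0.806]
axes in stub [[0.997, 0.054, 0.048], [0.042, 0.109, -0.993], [-0.059, 0.993, 0.107]] clamp now in stub [0.0002 0.0015 0.0845]
0,0,.078 [-0.0006  0.0063 -0.0022] 0.2
```

```bash
python3 -m crank '0 -.002 0 .02 0;0 -.004 0 .04 0;0 -.004 0 .04 0'; python3 st.py; python3 cl.py; python3 -m crank '0 0 0 0 .03;0 0 0 0 .03;0 0 0 0 .03;0 0 0 0 .03'; python3 st.py; python3 wr.py w5.png 180 100 270 260 2
python3 - <<'E'
from bench import env
import cv2,numpy as np
s=np.clip(env.camera("scene")[125:195,275:345,::-1]*1.5,0,255).astype(np.uint8)
w=cv2.imread("pics/w5.png"); A=np.zeros((520,800,3),np.uint8); A[:,:540]=w; A[:260,540:]=cv2.resize(s,(260,260),interpolation=2)
cv2.imwrite("pics/m5.png",A)
E
```

```text
clock: 20.15
eef_pos: [0.5303, -0.1319, 0.1256]
ee_rot: [0.951, 0.015, -0.029, -0.307]
wrist_force: [-3.6, 12.7, 4.6]
finger_gap: 0.0183
gripper_force: 71.1
t 20.15 p [ 0.5303 -0.1319  0.1256] q [ 0.934  0.554 -0.602  1.634 -0.256  1.347 -1.086] F [-3.6 12.7  4.6] gap 0.0183 gf 71.1
X [ 0.998  0.046 -0.046] Y [ 0.01  -0.811 -0.585] Z [-0.065  0.584 -0.809]
axes in stub [[0.998, 0.056, 0.005], [-0.001, 0.101, -0.995], [-0.056, 0.993, 0.101]] clamp now in stub [0.0002 0.0014 0.0838]
clock: 20.48
eef_pos: [0.5298, -0.1353, 0.1242]
ee_rot: [0.952, 0.013, -0.029, -0.305]
wrist_force: [-4.5, 4.1, -0.4]
finger_gap: 0.0302
gripper_force: 2.1
t 20.48 p [ 0.5298 -0.1353  0.1242] q [ 0.935  0.555 -0.599  1.633 -0.253  1.345 -1.085] F [-4.5  4.1 -0.4] gap 0.0302 gf 2.1
X [ 0.998  0.043 -0.047] Y [ 0.008 -0.813 -0.582] Z [-0.063  0.581 -0.812]
tcp px [[280.1 275.4]]
```

View pics/m5.png

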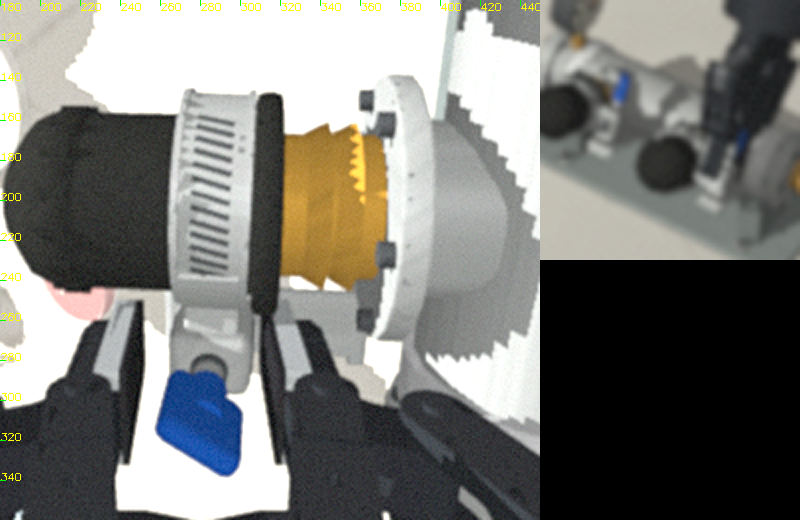

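The band is on the skirt against the collar (band cols 265–307, collar edge 308) and upright. The housing is released, and the key paddle is turned about 32° clockwise around image (280,311), with its stem at (284,284). I'll compute the key's centre in tool axes.

Run:
```python
from h import *
c=env.camera_info("wrist");T=c["tool_from_camera"]
def at(u,v,z):
    d=T[:3,:3]@np.array([(u-c["cx"])/c["fx"],-(v-c["cy"])/c["fy"],-1]); o=T[:3,3]; return (o+d*(z-o[2])/d[2]).round(4)
print("stem",at(284,284,-.008),at(284,284,-.014)); print("key",at(280,311,-.027),"keytop L",at(259,311,-.037),"R",at(295,337,-.037))
print("housing corners top", at(265,292,-.008), at(304,296,-.008), at(268,253,-.008),at(306,253,-.008))
v=np.load("hdr.npy"); o=env.get_obs(); r=R.from_quat(o["ee_rot"]); p=np.array(o["eef_pos"])
for y in (0,-.032,-.04): print("model stub pt",y,r.inv().apply(stub2w(v,[-.039,y,.078])[0]-p).round(4))
```

```text
stem [ 0.0001  0.0018 -0.008 ] [ 0.0037  0.0018 -0.014 ]
key [-0.0008  0.     -0.027 ] keytop L [ 0.0064 -0.0077 -0.037 ] R [-0.0051  0.0057 -0.037 ]
housing corners top [-0.0042 -0.0071 -0.008 ] [-0.0063  0.0113 -0.008 ] [ 0.0159 -0.0054 -0.008 ] [ 0.0159  0.0117 -0.008 ]
model stub pt 0 [-0.0027  0.004   0.0061]
model stub pt -0.032 [-0.0045  0.0009 -0.0257]
model stub pt -0.04 [-0.0049  0.0001 -0.0336]
```

```bash
python3 -m crank '-.003 0 -.016 0 .03;-.003 0 -.032 0 .03;-.003 0 -.032 -.12 .03;-.003 0 -.032 -.24 .03;-.003 0 -.032 -.36 .03;-.003 0 -.032 -.48 .03;-.003 0 -.032 -.6 .03;-.003 0 -.032 -.72 .03;-.003 0 -.032 -.84 .03;-.003 0 -.032 -.92 .03;-.003 0 -.032 -.92 .03;-.003 0 -.032 -.92 0;-.003 0 -.032 -.92 0;-.003 0 -.032 -.92 0;-.003 0 -.032 -.92 0;-.003 0 -.032 -.92 0' 60; python3 st.py
```

```text
clock: 21.92
eef_pos: [0.5296, -0.1547, 0.1505]
ee_rot: [0.847, 0.434, 0.11, -0.285]
wrist_force: [-1.6, -4.1, 5.9]
finger_gap: 0.0039
gripper_force: 60.9
t 21.92 p [ 0.5296 -0.1547  0.1505] q [ 1.085  0.6   -0.792  1.582 -0.146  1.396 -0.25 ] F [-1.6 -4.1  5.9] gap 0.0039 gf 60.9
X [0.599 0.672 0.434] Y [ 0.798 -0.461 -0.388] Z [-0.061  0.579 -0.813]
```

```bash
python3 -m crank '0 0 0 .12 0;0 0 0 .24 0;0 0 0 .36 0;0 0 0 .48 0;0 0 0 .6 0;0 0 0 .72 0' ; python3 st.py;  python3 -m crank '0 0 0 .12 0;0 0 0 .24 0;0 0 0 .36 0;0 0 0 .48 0;0 0 0 .6 0;0 0 0 .72 0;0 0 0 .84 0;0 0 0 .96 0;0 0 0 1.08 0;0 0 0 1.2 0;0 0 0 1.32 0;0 0 0 1.44 0;0 0 0 1.5 0' ; python3 st.py
```

```text
clock: 22.42
eef_pos: [0.53, -0.155, 0.1513]
ee_rot: [0.946, 0.105, 0.002, -0.306]
wrist_force: [3.6, -2.9, 4.3]
finger_gap: 0.0043
gripper_force: 59.9
t 22.42 p [ 0.53   -0.155   0.1513] q [ 0.979  0.549 -0.632  1.587 -0.235  1.405 -0.904] F [ 3.6 -2.9  4.3] gap 0.0043 gf 59.9
X [0.978 0.197 0.068] Y [ 0.2   -0.791 -0.578] Z [-0.06   0.579 -0.813]
clock: 23.5
eef_pos: [0.5304, -0.1545, 0.1513]
ee_rot: [0.764, -0.569, -0.207, -0.225]
wrist_force: [1.1, -3.6, 7.7]
finger_gap: 0.0041
gripper_force: 61.4
t 23.5 p [ 0.5304 -0.1545  0.1513] q [ 0.764  0.49  -0.336  1.599 -0.371  1.428 -2.293] F [ 1.1 -3.6  7.7] gap 0.0041 gf 61.4
X [ 0.268 -0.775 -0.572] Y [-0.962 -0.252 -0.109] Z [-0.06   0.579 -0.813]
```

```bash
python3 -m crank '0 0 0 0 .03;0 0 0 0 .03;0 0 0 0 .03;0 0 0 -.12 .03;0 0 0 -.24 .03;0 0 0 -.36 .03;0 0 0 -.48 .03;0 0 0 -.6 .03;0 0 0 -.72 .03;0 0 0 -.84 .03;0 0 0 -.96 .03;0 0 0 -1.08 .03;0 0 0 -1.2 .03;0 0 0 -1.32 .03;0 0 0 -1.44 .03;0 0 0 -1.56 .03;0 0 0 -1.6 .03' ; python3 st.py; python3 -m crank '0 0 0 -.12 .03;0 0 0 -.24 .03;0 0 0 -.36 .03;0 0 0 -.48 .03;0 0 0 -.6 .03;0 0 0 -.72 .03;0 0 0 -.84 .03;0 0 0 -.96 .03;0 0 0 -1.08 .03;0 0 0 -1.2 .03;0 0 0 -1.32 .03;0 0 0 -1.44 .03;0 0 0 -1.54 .03;0 0 0 -1.54 .03' ; python3 st.py
```

```text
clock: 24.92
eef_pos: [0.529, -0.1537, 0.1497]
ee_rot: [0.938, 0.159, 0.019, -0.306]
wrist_force: [-0.3, 0.2, 0.4]
finger_gap: 0.0301
gripper_force: 0.0
t 24.92 p [ 0.529  -0.1537  0.1497] q [ 0.992  0.556 -0.653  1.589 -0.224  1.403 -0.797] F [-0.3  0.2  0.4] gap 0.0301 gf 0.0
X [0.949 0.287 0.132] Y [ 0.31  -0.762 -0.569] Z [-0.063  0.581 -0.812]
clock: 26.08
eef_pos: [0.529, -0.1538, 0.1497]
ee_rot: [0.564, 0.767, 0.226, -0.207]
wrist_force: [0.3, 0.4, -1.6]
finger_gap: 0.0299
gripper_force: 0.0
t 26.08 p [ 0.529  -0.1538  0.1497] q [ 1.211  0.692 -1.002  1.578 -0.01   1.396  0.565] F [ 0.3  0.4 -1.6] gap 0.0299 gf 0.0
X [-0.278  0.771  0.573] Y [0.958 0.262 0.113] Z [-0.063  0.581 -0.811]
```

Y is now opposite to its direction at release, so I regrip and keep turning.

```bash
python3 -m crank '0 0 0 0 0;0 0 0 0 0;0 0 0 0 0;0 0 0 0 0;0 0 0 .12 0;0 0 0 .24 0;0 0 0 .36 0;0 0 0 .48 0;0 0 0 .6 0;0 0 0 .72 0;0 0 0 .84 0;0 0 0 .96 0;0 0 0 1.08 0;0 0 0 1.2 0;0 0 0 1.32 0;0 0 0 1.44 0' 60; python3 st.py; python3 -c "
from h import *
o=env.get_obs();print(R.from_quat(o['ee_rot']).inv().apply(o['moment']).round(3))"
```

```text
clock: 27.42
eef_pos: [0.5321, -0.1551, 0.1514]
ee_rot: [0.931, 0.199, 0.035, -0.303]
wrist_force: [8.7, -3.2, 3.9]
finger_gap: 0.0043
gripper_force: 63.0
t 27.42 p [ 0.5321 -0.1551  0.1514] q [ 1.     0.558 -0.665  1.584 -0.218  1.399 -0.717] F [ 8.7 -3.2  3.9] gap 0.0043 gf 63.0
X [0.919 0.349 0.185] Y [ 0.391 -0.738 -0.55 ] Z [-0.055  0.578 -0.814]
[-1.912  1.705 -0.066]
```

```bash
python3 -m crank '0 0 0 .1 0;0 0 0 .2 0;0 0 0 .3 0;0 0 0 .4 0' 80; python3 st.py; python3 -c "
from h import *
o=env.get_obs();print(R.from_quat(o['ee_rot']).inv().apply(o['moment']).round(3))"
```

```text
clock: 27.75
eef_pos: [0.5324, -0.1555, 0.1512]
ee_rot: [0.952, 0.01, -0.026, -0.303]
wrist_force: [10.0, -4.3, 1.2]
finger_gap: 0.003
gripper_force: 82.7
t 27.75 p [ 0.5324 -0.1555  0.1512] q [ 0.942  0.536 -0.58   1.587 -0.261  1.403 -1.081] F [10.  -4.3  1.2] gap 0.003 gf 82.7
X [ 0.998  0.034 -0.043] Y [ 0.003 -0.816 -0.579] Z [-0.055  0.578 -0.815]
[-1.701  2.647 -0.074]
```

Tool Y, which is the key's thickness axis, now lies across clamp x. That puts the screw at about 4.7 rad. Now the last bit, to the stop.

```bash
python3 -m crank '0 0 0 .08 0;0 0 0 .16 0;0 0 0 .24 0;0 0 0 .3 0' 80; python3 st.py; python3 -c "
from h import *
o=env.get_obs();print(R.from_quat(o['ee_rot']).inv().apply(o['moment']).round(3))"
```

```text
clock: 28.08
eef_pos: [0.5326, -0.1548, 0.1518]
ee_rot: [0.943, -0.131, -0.07, -0.297]
wrist_force: [8.0, -3.4, 4.8]
finger_gap: 0.0034
gripper_force: 85.0
t 28.08 p [ 0.5326 -0.1548  0.1518] q [ 0.898  0.522 -0.52   1.59  -0.291  1.408 -1.356] F [ 8.  -3.4  4.8] gap 0.0034 gf 85.0
X [ 0.956 -0.206 -0.211] Y [-0.29  -0.789 -0.541] Z [-0.055  0.578 -0.814]
[-0.123  2.351 -1.022]
```

The moment about the tool axis jumped to -1.0 Nm, so the key is at its end stop. I'll release and back off.

```bash
python3 -m crank '0 0 0 0 .03;0 0 0 0 .03;0 0 0 0 .03;0 0 -.02 0 .03;0 0 -.06 0 .03;0 0 -.1 0 .03;0 0 -.1 0 .03;0 0 -.1 0 .03'; python3 st.py; python3 wr.py w6.png 180 60 270 260 2;  python3 - <<'E'
from bench import env
import cv2,numpy as np
s=np.clip(env.camera("scene")[125:195,275:345,::-1]*1.5,0,255).astype(np.uint8)
t=np.clip(env.camera("top")[205:255,295:345,::-1]*1.5,0,255).astype(np.uint8)
w=cv2.imread("pics/w6.png"); A=np.zeros((520,800,3),np.uint8); A[:,:540]=w; A[:260,540:]=cv2.resize(s,(260,260),interpolation=2);A[260:,540:]=cv2.resize(t,(260,260),interpolation=2)
cv2.imwrite("pics/m6.png",A)
E
```

```text
clock: 28.75
eef_pos: [0.5359, -0.2135, 0.2324]
ee_rot: [0.943, -0.129, -0.072, -0.297]
wrist_force: [0.8, 0.9, -0.7]
finger_gap: 0.0302
gripper_force: 0.0
t 28.75 p [ 0.5359 -0.2135  0.2324] q [ 0.929  0.52  -0.501  1.409 -0.28   1.608 -1.361] F [ 0.8  0.9 -0.7] gap 0.0302 gf 0.0
X [ 0.956 -0.201 -0.213] Y [-0.287 -0.79  -0.542] Z [-0.06   0.579 -0.813]
tcp px [[280.1 275.5]]
```

View pics/m6.png

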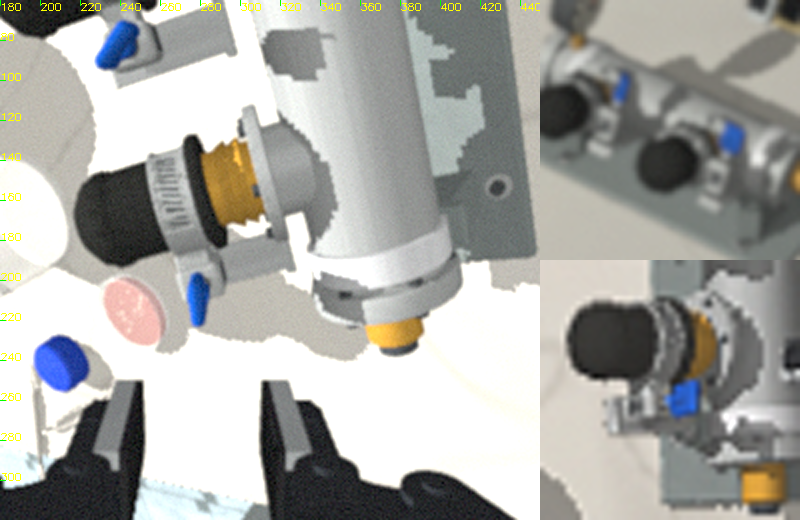

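The band is snug on the skirt and adjacent to the collar (band x 150–192, collar 183–228 px). The housing is on the tab, the key is up, and the gripper is clear. I'll hand it in.

```bash
python3 -c "
from bench import env
print(env.sign_off())"
```

```text
the job is handed in; nothing more can be done
None
```

The larger clamp is on the near cap against its collar, with its housing on the tab and the key turned clockwise to its end stop; I released it and handed the job in at about 29 s, and sign-off returned no verdict.

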